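Hand-release of a locked centrifuge lid with the loose crank

TASK

The power is off and the bench centrifuge's lid is still locked. Lift the release crank out of its holder, set it down into the round steel-rimmed port in the machine's front deck and feel for the hidden spring-loaded hex, turning lightly and never pressing that hex down to its bottom, until the crank drops fully home with its collar on the rim; then wind it clockwise (seen from above) one full turn so that the lid rises, and let go, leaving the crank standing home in the port. Do not ram or lever the crank against the machine, and leave the things standing around where they are.

Things in the scene. Friction and masses are not known exactly. Their poses are not given: they have to be found in the camera images.
- crank: the loose release crank, steel with black plastic knob and handle, 0.33 kg (up to 20 % more or less), standing upright. Origin: centre of its nose's mouth, at the very bottom; z up along its axis; x along its arm towards the winding handle. Post of 11 mm radius from collar to arm; arm 87 to 99 mm above the origin, 20 mm wide
- crank_collar (a point): on the crank's axis at the underside of its collar (27 mm radius, 5 mm thick), 42 mm above the nose mouth; axes as the crank. Below it is the nose: 42 mm long, at most 18.9 mm in radius, with a six-sided socket 27.4 mm across flats and 20 mm deep in its end; socket corners lie along the crank's x and every 60 degrees from it
- crank_knob (a point): grip point on the crank's axis, 122 mm above the nose mouth, in the fixed black palm knob (15 mm radius, 99 to 143 mm above the mouth). Fingertips then just clear the arm; close the fingers across the arm (along y). Axes as the crank
- crank_handle (a point): grip point in the winding handle, 60 mm from the crank's axis along the arm, 125 mm above the nose mouth; axes as the crank. The handle is a black sleeve of 11.5 mm radius, 101 to 149 mm above the mouth, that spins freely on its pin
- crank_holder: grey bench block 78 x 78 x 50 mm on a 122 x 90 mm foot, screwed down, with an upright bore of 41 mm in which the crank is parked, its collar on the block's top. Origin: centre of the underside, z up
- centrifuge: white bench centrifuge, 280 wide (y), 300 deep (x), front deck 132 mm high, lid behind the deck up to 150 mm high; screwed down. Origin: centre of the underside; -x is its front
- port_rim (a point): centre of the port at the top of its steel rim, 135 mm above the worktop; axes as the centrifuge. The port is upright, 41 mm wide inside and 46 mm deep, the rim 54 mm across. Crank fully home = its collar lies on this rim
- hex_top (a point): top of the sprung hex on the port's axis, 24 mm below the rim (axes as the centrifuge, they do NOT show the hex's angle, which is unknown and differs every time). Black hex, 26 mm across flats, edges bevelled. The nose first lands on it with the collar 18 mm above the rim, and goes on down only when socket and hex line up within about 5 degrees (repeats every 60)
- drive_press (a joint): how far the hex is pushed down against its spring, m: 0 free (up), 0.008 bottomed. It takes about 1.8 N to start and 1.2 N per mm more; it springs up into the socket when they line up, so the felt force drops
- drive_turn (a joint): how far the hex has been wound clockwise seen from above, rad: 0 at the start (a stop: it cannot go anticlockwise), stop at 7.2. Resists with about 0.2 N m and stays where it is left; the socket has about 6 degrees of play either way on it
- centrifuge_lid (a joint): opening of the lid about its rear hinge, rad, 0 shut and locked; the winding jacks it slowly off its seal: 0.015 rad per rad of drive_turn, so 0.094 (16 mm at the front edge) after one turn
- sample_pot: bystander: capped white sample pot, 43 mm across, 84 mm high; origin under its centre
- lancet_box: bystander: white carton 52 x 72 x 60 mm; origin under its centre
- pill_jar: bystander: small white screw jar, 34 mm across, 46 mm high; origin under its centre
- cup_stack: bystander: stack of nested cups, 44 mm across, 75 mm high; origin under its centre
- tape_roll: bystander: roll of brown tape lying flat, 92 mm across, 48 mm high; origin under its centre
Not all that is in view belongs to the job. Leave any yellow look-alike of the crank alone.

How it is judged:
By the outcome, as a careful person would: the job done as asked, in the order asked, and still so for the second after the job is handed in, with the robot touching nothing.
It also fails if it takes over 64 s, if anything falls off the work surface, if the arm or the gripper's body presses on something with over 40 N, if the wrist force passes 120 N, or if a joint passes its speed limit or range.

ROBOT

A 6-joint arm with a two-finger parallel gripper is mounted at the origin on a cart in front of the work surface, level with it; the furniture and walls round the work are solid. World frame = base frame: x ahead of the robot, y to its left, z up, the work surface at z = 0. Lengths are in mm, angles in rad, forces in N, time in s.
With the tool pointing down it reaches from about 325 to 900 mm from the base axis. Payload 6.1 kg.
Tool frame: the origin (TCP) lies at the very end of the fingers, on their centre line; the grasp point (between the pads) lies 19 mm behind it (robot.tcp_to_grasp is the distance from the TCP to the grasp point, in mm); x points along the fingers, y is the direction in which the jaws open and shut, and the axes are right-handed (so a half turn about x gives the same grasp; the last joint's range is limited). The gripper opens to 85 mm and grips with 20 to 120 N. Pads are 22 mm wide; open, the fingers measure 114 mm over their backs; the gripper's body (76 mm by 85 mm) begins 54 mm behind the grasp point. The pads swing forward as they close: fully open they stand 13 mm farther back than shut.
Start: joints at [-1.341, 0.22, 1.526, -0, 1.395, -0.126], TCP at [217.705, -585.85, 231.3] pointing down, gripper open.
Joint ranges: [-2.98, 2.98], [-0.91, 2.08], [0.09, 2.57], [-1.24, 4.39], [0.2, 2.65], [-2.68, 2.68]. Speed limits (rad/s): [2.57, 2.57, 3.01, 3.14, 3.14, 3.14].

INTERFACE

Orientations are given as a unit quaternion [w, x, y, z].
In Python, from bench import robot gives the robot as it stands.
- The arm moves only by the shell command python3 -m crank 'ROWS' [FORCE]. ROWS is JSON, a list that holds one entry, the list of rows, each a list of 5 numbers: the gripper's target within -1 to 1 (fully open at 1, half-way at 0, shut at -1), then the shift along the tool's x, y, z in m, then the turn about the tool's x in degrees. A call has exactly 10 rows; each row is the pose to reach, as a shift and turn from the pose measured when the call began, along the tool's axes at that moment; what a row does not reach only later rows make up. A row lasts 1/8 s, in which the tool goes at most 62.5 mm and 10.7 degrees, less where a joint would pass 70% of its speed; a pose out of reach is approached as far as the arm can. A call with a gripper value outside its range is refused whole. The fingers move at their own pace and stop on an object; FORCE is the grip in N (left out, the last holds). Time passes only in rows, so rows that repeat a pose let the fingers close, or fill a call up. It gives the time, the measured TCP pose, the force and the opening at its end, in the units of the state.
- robot.get_state(): the state, without advancing time (a new reading comes with each control period).
- robot.snapshot(name): name is "scene" or "top" or "wrist"; returns (picture, depth): 400x640x3 uint8, red, green, blue; 400x640 float32, mm along the optical axis (not along the pixel's ray), 0 where there is no reading.
- robot.camera_model(name): a dict with "fx", "fy", "cx", "cy" (pixels), "rvec" (rotation vector, rad) and "tvec" (3), from world to camera coordinates, as OpenCV has them. Camera axes: x right, y down, z forward; pixel columns grow to the right and rows downward; lengths in mm; the calibration is good to about 2 mm. A picture is of the moment at which its call begins: read the wrist's pose just before it. camera_model takes no time and is no camera call; for the wrist camera it gives the pose at the moment of the call.
- robot.finish_job(): hands the job in, once; it reports no verdict.
The state is a dict: "time_s": time; "joints": joint angles; "dq": joint speeds; "tau": joint torques, N m; "position": TCP position; "tcp_rot": TCP orientation; "contact_force": force on the tool from outside, world axes, zero at the start; "torque": the same for the moment, N m; "width": opening from 0.0 (shut) to 1.0 (fully open).
Only numpy, scipy, OpenCV 4.12 (cv2) and the standard library are available. Lean on these libraries where they do the work, as an engineer would, in place of code of your own. Each camera call takes 0.05 s, during which the arm holds its last target. There are 200 camera calls.

## Working session

There is one attempt and no reset: what is moved stays moved. The work goes in short steps, Python scripts to look and compute and a shell command to move; the robot and the scene stay as the last step left them, time stands still between calls to the robot, and variables do not carry over. Pictures are saved under pics/ and viewed, about 8 in all and at most 12, crops included, and the job is handed in when it is done.

```bash
ls; mkdir -p pics; python3 - <<'E'
from bench import robot
import cv2,numpy as np
s=robot.get_state(); print(s)
for n in("scene","top"):
    p,d=robot.snapshot(n); cv2.imwrite(f"pics/{n}0.png",p[:,:,::-1]); np.save(f"pics/{n}0.npy",d)
    m=robot.camera_model(n); print(n,m)
E
```

```text
pics
{'time_s': 0.0, 'joints': array([-1.34112422e+00,  2.21212369e-01,  1.52763215e+00,  1.37413209e-05,
        1.39465479e+00, -1.26130094e-01]), 'dq': array([-1.23905759e-03, -7.12335312e-04,  1.69763775e-05, -4.47284575e-04,
       -2.46546310e-04, -4.50794605e-04]), 'tau': array([-9.93832218e-04, -4.96906221e+01, -3.89395881e+01, -3.84392551e-04,
        1.14142898e-02,  3.99373846e-06]), 'position': array([ 217.55985469, -585.27399308,  230.19660393]), 'tcp_rot': array([-0.12445823, -0.69591645, -0.12580513,  0.69597666]), 'contact_force': array([ 0.54173733, -1.37956704, -0.48846471]), 'torque': array([-0.08049078,  0.0112846 ,  0.02280076]), 'width': 0.9983619833629744}
scene {'fx': 483.80248704757355, 'fy': 483.80248704757355, 'cx': 319.56360010440676, 'cy': 194.29225459217463, 'rvec': array([ 0.70286435, -2.36241327,  1.45299236]), 'tvec': array([ 482.70082878,  256.56953281, 1186.96096494])}
top {'fx': 464.13120868864695, 'fy': 464.13120868864695, 'cx': 320.22840285540894, 'cy': 203.29923025300977, 'rvec': array([ 2.19158264, -2.00585917,  0.21895069]), 'tvec': array([ -46.82455295,  608.62273686, 1338.47283869])}
```

View pics/scene0.png

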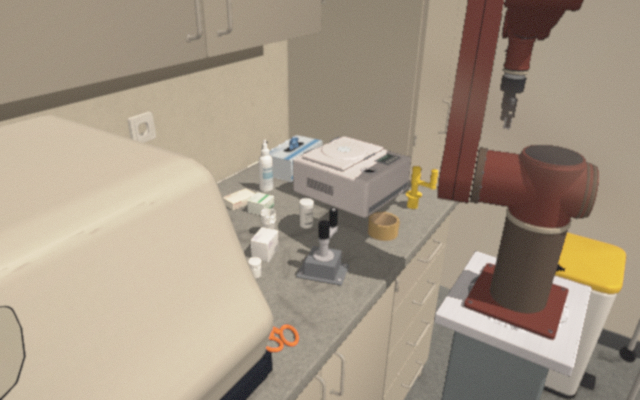

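View pics/top0.png

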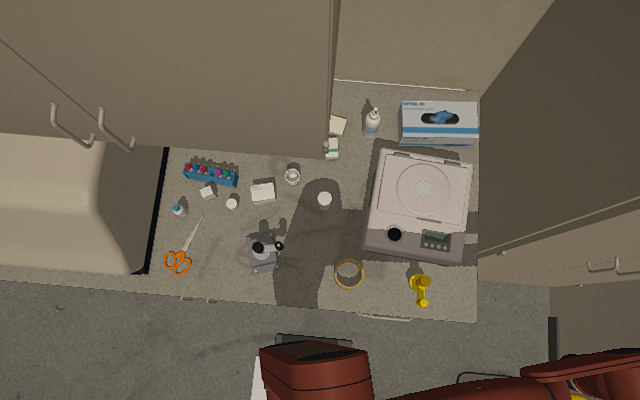

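The scene shows the crank parked in its grey holder at about (323,245), with the yellow look-alike at (415,185). In the top view the knob is at (259,247), the handle at (279,245) and the port at (394,234). Next I'll localise these by dark masks.

```bash
cat > h.py <<'E'
import cv2,numpy as np
from scipy.spatial.transform import Rotation as R
def ray(m,u,v):
    Rm=cv2.Rodrigues(np.array(m["rvec"]))[0]; c=-Rm.T@m["tvec"]
    d=Rm.T@np.array([(u-m["cx"])/m["fx"],(v-m["cy"])/m["fy"],1.]); return c,d
def onplane(m,u,v,z):
    c,d=ray(m,u,v); return c+d*(z-c[2])/d[2]
def proj(m,P):
    Rm=cv2.Rodrigues(np.array(m["rvec"]))[0]; p=Rm@np.array(P,float)+m["tvec"]
    return p[0]/p[2]*m["fx"]+m["cx"],p[1]/p[2]*m["fy"]+m["cy"]
def q2R(q): return R.from_quat([q[1],q[2],q[3],q[0]]).as_matrix()
E
python3 - <<'E'
from bench import robot
from h import *
m=robot.camera_model("top"); p=cv2.imread("pics/top0.png"); d=np.load("pics/top0.npy")
for nm,(u0,v0,u1,v1),z in(("crank",(240,230,295,275),153),("port",(375,215,415,255),135)):
    g=p[v0:v1,u0:u1].max(2); mk=(g<32).astype(np.uint8)
    n,l,s,c=cv2.connectedComponentsWithStats(mk)
    for i in range(1,n):
        if s[i,4]>15:
            u,v=c[i]+[u0,v0]; print(nm,s[i],(u,v),"depth",d[int(v),int(u)],onplane(m,u,v,z).round(1))
c,_=ray(m,0,0); print("cam",c)
# depth points heights at crank region
def P(u,v):
    c,dd=ray(m,u,v); return c+dd*d[v,u]
for u,v in((259,247),(279,245),(270,246),(394,234),(386,234),(394,242),(370,252),(463,262),(376,145)): print(u,v,P(u,v).round(1))
cr=cv2.resize(p[215:290,230:310],None,fx=5,fy=5,interpolation=cv2.INTER_CUBIC)
c2=cv2.resize(p[205:280,350:430],None,fx=5,fy=5,interpolation=cv2.INTER_CUBIC)
cv2.imwrite("pics/crop1.png",np.hstack([cr,c2]))
E
```

```text
crank [12 12 11 11 76] (np.float64(257.5263157894737), np.float64(246.6184210526316)) depth 1290.235 [453. 168. 153.]
crank [35 12  8  8 36] (np.float64(278.94444444444446), np.float64(245.72222222222223)) depth 1285.5092 [460.7 109.  153. ]
port [ 13  13  13  13 135] (np.float64(394.03703703703707), np.float64(233.86666666666667)) depth 1343.4613 [ 525.3 -210.7  135. ]
cam [ 306.21616015  -22.06966952 1438.70368993]
259 247 [452.6 164.3 150. ]
279 245 [461.8 108.2 161. ]
270 246 [463.1 139.1 108. ]
394 234 [ 529.  -214.1  110.3]
386 234 [ 523.2 -188.2  133. ]
394 242 [ 502.3 -212.   133.8]
370 252 [ 484.8 -159.1   -1.4]
463 262 [ 478.8 -446.     3.2]
376 145 [ 837.1 -156.    -4.1]
```

View pics/crop1.png

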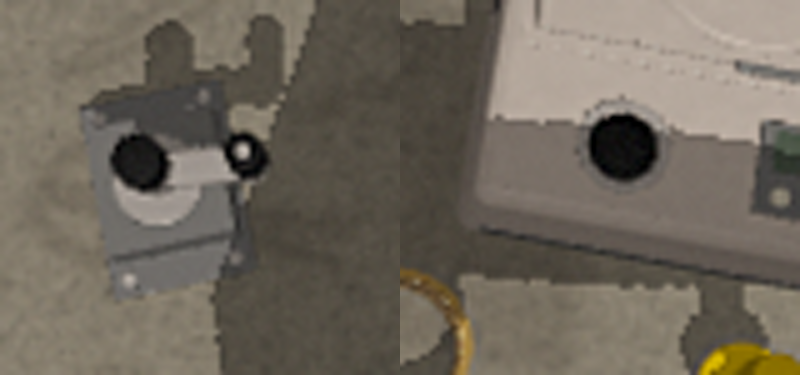

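```bash
cat >> h.py <<'E'
def tool(s): return q2R(s["tcp_rot"])
def go(s,P,ydir_deg=None):
    "shift in tool axes (m) and turn (deg) to TCP world P with tool y at heading ydir_deg"
    T=tool(s); sh=T.T@(np.array(P,float)-s["position"])/1000
    h=np.degrees(np.arctan2(T[1,1],T[0,1])); t=None
    if ydir_deg is not None: t=(h-ydir_deg+180)%360-180
    return sh.round(4),"yhead",h.round(2),"turn+",None if t is None else round(t,2)
E
python3 - <<'E'
from bench import robot
from h import *
s=robot.get_state(); print(tool(s).round(3))
print(go(s,[454,166,290],8),np.degrees(s["joints"]).round(1))
E
```

```text
[[-0.     0.348 -0.937]
 [ 0.002 -0.937 -0.348]
 [-1.    -0.002 -0.   ]]
(array([-0.0585, -0.622 , -0.4833]), 'yhead', np.float64(-69.62), 'turn+', np.float64(-77.62)) [-76.8  12.7  87.5  -0.   79.9  -7.2]
```

```bash
python3 -m crank '[[[1,-0.04,-0.05,-0.04,-6],[1,-0.04,-0.1,-0.077,-13],[1,-0.04,-0.145,-0.112,-20],[1,-0.04,-0.19,-0.147,-26],[1,-0.04,-0.235,-0.182,-32],[1,-0.04,-0.28,-0.217,-38],[1,-0.04,-0.325,-0.252,-44],[1,-0.04,-0.37,-0.287,-50],[1,-0.04,-0.415,-0.322,-56],[1,-0.04,-0.46,-0.357,-62]]]' 30; python3 - <<'E'
from bench import robot
from h import *
s=robot.get_state(); print(s["time_s"],s["position"],go(s,[454,166,270],7.5),np.degrees(s["joints"]).round(1))
E
```

```text
time_s: 1.35
position: [392.1, -28.0, 271.1]
tcp_rot: [0.466, 0.532, 0.467, -0.531]
contact_force: [1.0, -0.9, 0.4]
width: 0.998
1.35 [392.06257801 -27.99791755 271.11477812] (array([ 0.0014,  0.0363, -0.2004]), 'yhead', np.float64(-7.43), 'turn+', np.float64(-14.93)) [-1.570e+01 -2.260e+01  1.162e+02  1.000e-01  8.650e+01 -8.300e+00]
```

```bash
python3 -m crank '[[[1,0,0.008,-0.045,-5],[1,0,0.016,-0.09,-10],[1,0,0.024,-0.135,-15],[1,0,0.032,-0.175,-15],[1,0,0.036,-0.2,-15],[1,0,0.036,-0.2,-15],[1,0,0.036,-0.2,-15],[1,0,0.036,-0.2,-15],[1,0,0.036,-0.2,-15],[1,0,0.036,-0.2,-15]]]'; python3 - <<'E'
from bench import robot
from h import *
s=robot.get_state(); m=robot.camera_model("wrist"); p,d=robot.snapshot("wrist"); cv2.imwrite("pics/w1.png",p[:,:,::-1]); np.save("pics/w1.npy",d)
import pickle; pickle.dump((s,m),open("pics/w1.pkl","wb"))
print(s["position"],tool(s).round(3)); c,dd=ray(m,320,200); print(c,dd)
for P in([454,166,151],[461,109,157]): print(proj(m,P))
E
```

```text
time_s: 2.6
position: [453.7, 165.2, 271.6]
tcp_rot: [0.531, 0.467, 0.532, -0.466]
contact_force: [-0.7, 0.1, -0.3]
width: 0.998
[453.66584253 165.20131844 271.59418535] [[ 0.001  0.991  0.131]
 [ 0.002  0.131 -0.991]
 [-1.     0.001 -0.001]]
[444.38523207 238.01783525 414.80431276] [ 0.05293606 -0.27962757 -0.95878256]
(np.float64(315.2524375741111), np.float64(194.06858424208943))
(np.float64(314.7043438163739), np.float64(255.42984423785225))
```

View pics/w1.png

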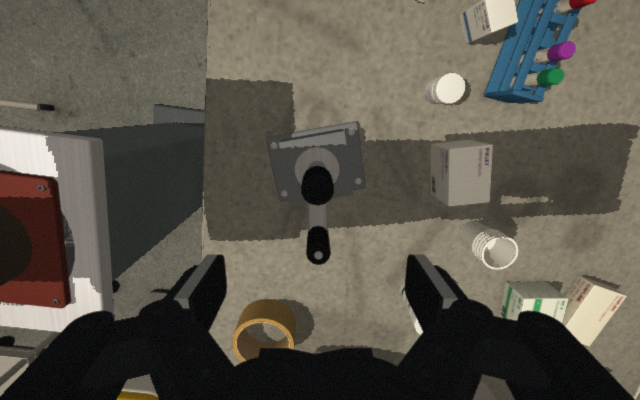

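The wrist picture shows the knob top at about (318,188), the handle's pin end at (318,255), the holder square around (317,163), and nothing in the fingers' way. Next I'll refine the edges.

```bash
python3 - <<'E'
from h import *
import pickle; s,m=pickle.load(open("pics/w1.pkl","rb")); p=cv2.imread("pics/w1.png"); d=np.load("pics/w1.npy")
c0,_=ray(m,0,0)
g=p.max(2)
for v in list(range(160,214,4))+list(range(222,268,4)):
    x=np.where(g[v,290:345]<35)[0]+290
    print(v,(x.min(),x.max(),len(x)) if len(x) else None, d[v,318].round(0), end=" | ")
print()
# points in depth belonging to top faces
vv,uu=np.mgrid[150:275,285:355]
Rm=cv2.Rodrigues(np.array(m["rvec"]))[0]
ds=d[150:275,285:355]
P=(np.stack([(uu-m["cx"])/m["fx"],(vv-m["cy"])/m["fy"],np.ones_like(uu)],-1)*ds[...,None]-m["tvec"])@Rm
for lo,hi,n in((147,154,"knobtop"),(154.5,162,"handletop"),(92,110,"arm"),(45,58,"collar/block")):
    k=(P[...,2]>lo)&(P[...,2]<hi); q=P[k]; print(n,len(q),q.mean(0).round(1),q.min(0).round(1),q.max(0).round(1))
    if n in("knobtop","handletop"):
        (cx,cy),r=cv2.minEnclosingCircle(q[:,:2].astype(np.float32)); print(cx,cy,r)
E
```

```text
160 None 360.0 | 164 None 337.0 | 168 (np.int64(310), np.int64(324), 15) 292.0 | 172 (np.int64(306), np.int64(328), 23) 274.0 | 176 (np.int64(304), np.int64(330), 27) 268.0 | 180 (np.int64(303), np.int64(331), 29) 270.0 | 184 (np.int64(302), np.int64(333), 32) 270.0 | 188 (np.int64(302), np.int64(333), 32) 271.0 | 192 (np.int64(301), np.int64(333), 33) 272.0 | 196 (np.int64(303), np.int64(331), 29) 274.0 | 200 (np.int64(306), np.int64(328), 23) 274.0 | 204 (np.int64(315), np.int64(319), 5) 276.0 | 208 None 323.0 | 212 None 325.0 | 222 None 329.0 | 226 (np.int64(317), np.int64(318), 2) 321.0 | 230 (np.int64(310), np.int64(326), 17) 311.0 | 234 (np.int64(308), np.int64(327), 20) 299.0 | 238 (np.int64(308), np.int64(327), 20) 291.0 | 242 (np.int64(308), np.int64(328), 21) 281.0 | 246 (np.int64(307), np.int64(328), 22) 281.0 | 250 (np.int64(307), np.int64(329), 23) 283.0 | 254 (np.int64(307), np.int64(329), 14) 281.0 | 258 (np.int64(308), np.int64(327), 13) 282.0 | 262 (np.int64(313), np.int64(323), 11) 285.0 | 266 None 463.0 | 
knobtop 906 [455.7 167.2 151.2] [440.5 109.4 147.1] [475.  185.  153.8]
457.5250244140625 147.10035705566406 38.0608024597168
handletop 418 [463.8 112.2 157.5] [453.3 100.4 154.5] [475.1 122.5 161. ]
463.8277587890625 111.36183166503906 11.479137420654297
arm 452 [460.6 133.5 107. ] [443.8 111.9  97.5] [475.1 184.1 109.7]
collar/block 2169 [456.2 167.8  52.5] [415.2 122.1  48.6] [503.7 196.8  57.9]
```

```bash
python3 - <<'E'
from h import *
from bench import robot
import pickle; s,m=pickle.load(open("pics/w1.pkl","rb"))
k=onplane(m,317.4,188.3,151); h=onplane(m,318,253,157); a=np.degrees(np.arctan2(*(h-k)[1::-1])); print(k,h,np.linalg.norm((h-k)[:2]),a)
s=robot.get_state(); print(go(s,[k[0],k[1],112],a+90))
E
```

```text
[455.19636922 171.51536098 151.        ] [463.70300657 111.85973261 157.        ] 60.25908126524391 -81.88457698238673
(array([ 0.1596,  0.0022, -0.0057]), 'yhead', np.float64(7.53), 'turn+', np.float64(-0.58))
```

```bash
python3 -m crank '[[[1,0.03,0.002,-0.0055,-0.5],[1,0.06,0.002,-0.0055,-0.5],[1,0.09,0.002,-0.0055,-0.5],[1,0.12,0.002,-0.0055,-0.5],[1,0.14,0.002,-0.0055,-0.5],[1,0.16,0.002,-0.0055,-0.5],[1,0.16,0.002,-0.0055,-0.5],[-1,0.16,0.002,-0.0055,-0.5],[-1,0.16,0.002,-0.0055,-0.5],[-1,0.16,0.002,-0.0055,-0.5]]]' 40; python3 -m crank '[[[-1,0,0,0,0],[-1,0,0,0,0],[-1,0,0,0,0],[-1,0,0,0,0],[-1,0,0,0,0],[-1,0,0,0,0],[-1,0,0,0,0],[-1,0,0,0,0],[-1,0,0,0,0],[-1,0,0,0,0]]]' 40; python3 - <<'E'
from bench import robot
from h import *
s=robot.get_state(); print(s["contact_force"],s["torque"],s["position"],go(s,[455,171,261],7.5))
E
```

```text
time_s: 3.9
position: [455.6, 171.4, 112.4]
tcp_rot: [0.534, 0.465, 0.534, -0.463]
contact_force: [-0.6, 0.2, -0.2]
width: 0.375
time_s: 5.15
position: [455.5, 171.4, 112.5]
tcp_rot: [0.534, 0.465, 0.534, -0.463]
contact_force: [-4.1, -0.2, 3.6]
width: 0.342
[-4.13688443 -0.15825995  3.63942001] [-0.07645452  0.73249921 -0.02489506] [455.46726427 171.41694719 112.46090424] (array([-1.485e-01, -2.000e-04,  1.000e-04]), 'yhead', np.float64(8.04), 'turn+', np.float64(0.54))
```

```bash
python3 -m crank '[[[-1,-0.01,0,0,0],[-1,-0.025,0,0,0],[-1,-0.045,0,0,0],[-1,-0.065,0,0,0],[-1,-0.09,0,0,0],[-1,-0.12,0,0,0],[-1,-0.15,0,0,0],[-1,-0.165,0,0,0],[-1,-0.165,0,0,0],[-1,-0.165,0,0,0]]]' 60; python3 - <<'E'
from bench import robot
from h import *
s=robot.get_state(); print(s["contact_force"],s["torque"],s["position"],go(s,[525,-211,280],None),np.degrees(s["joints"]).round(1))
E
```

```text
time_s: 6.4
position: [454.5, 171.0, 276.1]
tcp_rot: [0.533, 0.464, 0.534, -0.463]
contact_force: [-0.1, -0.4, -4.3]
width: 0.337
[-0.07649272 -0.43585338 -4.25123368] [ 0.05257688 -0.00732894  0.05961398] [454.54761752 170.95842101 276.09192668] (array([-0.0045,  0.0164,  0.3881]), 'yhead', np.float64(8.04), 'turn+', None) [ 1.120e+01 -8.400e+00  1.043e+02  1.000e-01  8.410e+01  3.200e+00]
```

```bash
python3 -m crank '[[[-1,0,0.002,0.025,-4],[-1,0,0.004,0.065,-12],[-1,0,0.007,0.11,-21],[-1,0,0.011,0.155,-30],[-1,0,0.014,0.2,-39],[-1,0,0.018,0.245,-48],[-1,0,0.021,0.285,-56],[-1,0,0.023,0.315,-62],[-1,0,0.024,0.328,-65],[-1,0,0.024,0.328,-65]]]' 60; python3 - <<'E'
from bench import robot
from h import *
s=robot.get_state(); m=robot.camera_model("wrist"); p,d=robot.snapshot("wrist"); cv2.imwrite("pics/w2.png",p[:,:,::-1]); np.save("pics/w2.npy",d)
import pickle; pickle.dump((s,m),open("pics/w2.pkl","wb"))
print(s["position"],tool(s).round(3),s["contact_force"],np.degrees(s["joints"]).round(1),s["time_s"])
print(proj(m,[525,-211,135]))
E
```

```text
time_s: 7.65
position: [523.4, -151.0, 273.6]
tcp_rot: [0.698, 0.106, 0.701, -0.104]
contact_force: [0.1, -0.1, -3.7]
width: 0.34
[ 523.38718093 -151.02573388  273.64241861] [[-0.003  0.294  0.956]
 [ 0.003  0.956 -0.294]
 [-1.     0.002 -0.004]] [ 0.14922175 -0.08774698 -3.67857344] [-24.4   0.3  96.3   0.1  83.6 -97.3] 7.65
(np.float64(256.69006006576313), np.float64(209.22263809452852))
```

View pics/w2.png

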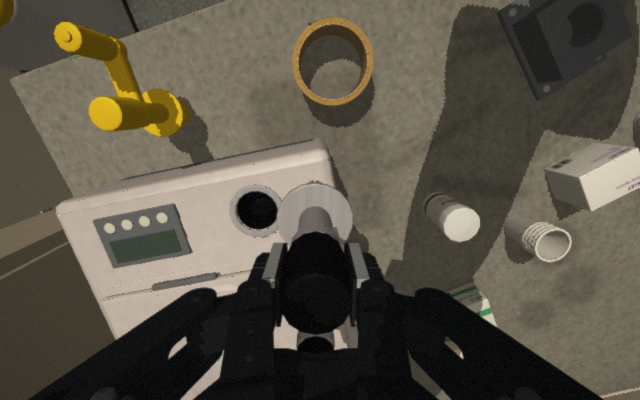

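Port bore centre is at about (257,210), which matches the top-view estimate projected at (256.7,209.2). The crank collar spans roughly columns 278–353. Next I'll refine the bore and collar.

```bash
python3 - <<'E'
from h import *
import pickle; s,m=pickle.load(open("pics/w2.pkl","rb")); p=cv2.imread("pics/w2.png"); d=np.load("pics/w2.npy")
g=p.max(2)[180:240,225:283]
for t in(40,60,80):
    mk=(g<t).astype(np.uint8); n,l,st,c=cv2.connectedComponentsWithStats(mk); i=1+st[1:,4].argmax()
    cs,_=cv2.findContours((l==i).astype(np.uint8),0,1); e=cv2.fitEllipse(cs[0])
    u,v=e[0][0]+225,e[0][1]+180; print(t,st[i],(u,v),e[1],onplane(m,u,v,135).round(1))
T=tool(s); ax=-T[:,0]; mouth=s["position"]-103*ax*1
for h,r in((47,27),(42,27)):
    C=mouth+h*ax; a=np.linspace(0,2*np.pi,180)
    q=np.array([proj(m,C+r*(np.cos(x)*T[:,1]+np.sin(x)*T[:,2])) for x in a]); print(h,"pred L,R,top",q[:,0].min(),q[:,0].max(),q[:,1].min())
print(p[170:200:1,316].max(1)); print([int(x) for x in p[212,268:290].max(1)],[int(x) for x in p[212,345:362].max(1)])
E
```

```text
40 [  12   12   40   37 1136] (256.5937671661377, 209.87252235412598) (35.03905487060547, 39.38132095336914) [ 525.6 -211.3  135. ]
60 [  12   12   40   37 1175] (256.556339263916, 209.84657859802246) (35.717430114746094, 39.96661376953125) [ 525.6 -211.3  135. ]
80 [  11   11   42   38 1215] (256.5135269165039, 209.85543823242188) (35.98827362060547, 41.09065628051758) [ 525.6 -211.4  135. ]
47 pred L,R,top 276.565720581907 354.7063153088573 181.44568413956532
42 pred L,R,top 277.432336512942 353.8438301349587 179.78072410373662
[197 196 196 197 199 196 194 196 197 191 142 109 100 130 179 168 161 161
 164 162 163 166 161 164 163 161 161 160 160 158]
[10, 9, 11, 7, 11, 4, 5, 18, 29, 96, 156, 163, 158, 159, 160, 158, 153, 156, 155, 155, 158, 154] [158, 160, 156, 153, 155, 155, 145, 107, 105, 107, 105, 107, 100, 106, 104, 104, 104]
```

```bash
python3 - <<'E'
from h import *
import pickle; s,m=pickle.load(open("pics/w2.pkl","rb")); d=np.load("pics/w2.npy")
for u,v in((316,190),(295,200),(285,210),(340,205),(347,215),(300,195),(335,195),(240,190),(180,185)):
    c,dd=ray(m,u,v); print(u,v,d[v,u],(c+dd*d[v,u]).round(1))
T=tool(s)
for z in(217,214,210,207):
    L=onplane(m,277.3,212,z);Rr=onplane(m,351.7,212,z); t=onplane(m,316,184,z); print(z,np.linalg.norm(L-Rr),T.T@((L+Rr)/2-s["position"]),T.T@(t-s["position"]))
E
```

```text
316 190 206.20464 [ 503.2 -144.5  217.2]
295 200 207.92143 [ 505.6 -160.1  217.5]
285 210 209.25365 [ 510.2 -168.8  218.2]
340 205 210.17706 [ 518.4 -131.9  216.3]
347 215 211.684 [ 526.6 -129.2  216.9]
300 195 207.03235 [ 503.3 -155.8  217.4]
335 195 207.73833 [ 510.5 -133.2  216.7]
240 190 291.18088 [ 502.3 -219.6  134.8]
180 185 293.6124 [ 481.4 -273.9  131.1]
217 51.228483356934284 [56.66317475 -0.77593317 -5.29188851] [ 56.74511553   0.24549473 -25.07234309]
214 51.99673146066759 [59.65904462 -0.78829035 -4.27212616] [ 59.74221422   0.24845539 -24.34921838]
210 53.02106226564531 [63.65353778 -0.8047666  -2.91244301] [ 63.73834582   0.25240293 -23.3850521 ]
207 53.789310369378605 [66.64940765 -0.81712379 -1.89268066] [ 66.73544451   0.25536359 -22.66192739]
```

```bash
python3 -m crank '[[[-1,0,-0.02,0.007,0],[-1,0,-0.042,0.014,0],[-1,0,-0.0558,0.019,0],[-1,0.01,-0.0558,0.019,0],[-1,0.02,-0.0558,0.019,0],[-1,0.0286,-0.0558,0.019,0],[-1,0.0286,-0.0558,0.019,0],[-1,0.032,-0.0558,0.019,0],[-1,0.0366,-0.0558,0.019,0],[-1,0.0366,-0.0558,0.019,0]]]' 60; python3 - <<'E'
from bench import robot
from h import *
s=robot.get_state(); m=robot.camera_model("wrist"); p,d=robot.snapshot("wrist"); cv2.imwrite("pics/w3.png",p[:,:,::-1])
t,_=robot.snapshot("top"); t=cv2.resize(np.ascontiguousarray(t[190:280,340:450,::-1]),None,fx=4,fy=4,interpolation=cv2.INTER_CUBIC)
sc,_=robot.snapshot("scene"); sc=cv2.resize(np.ascontiguousarray(sc[100:220,290:440,::-1]),None,fx=4,fy=4,interpolation=cv2.INTER_CUBIC)
cv2.imwrite("pics/c3.png",np.hstack([cv2.resize(p[120:320,220:420,::-1],(400,400)),cv2.resize(sc[:, :400],(400,400)) ]))
print(s["position"],s["contact_force"],s["torque"],go(s,[525.2,-209.9,230]))
E
```

```text
time_s: 8.95
position: [525.1, -209.2, 236.9]
tcp_rot: [0.698, 0.106, 0.7, -0.104]
contact_force: [-0.9, -0.3, -3.8]
width: 0.34
[ 525.08220695 -209.18511021  236.92541602] [-0.88216298 -0.25614958 -3.81205063] [-0.22488718  0.02693999  0.04388358] (array([ 0.0069, -0.0007,  0.0003]), 'yhead', np.float64(72.92), 'turn+', None)
```

View pics/c3.png

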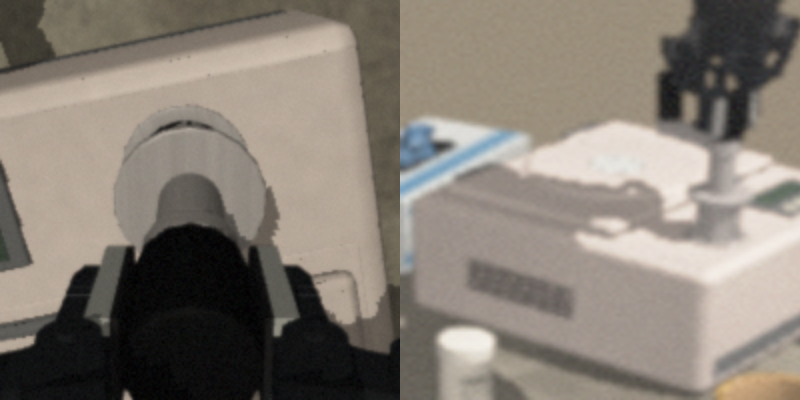

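The nose sits over the bore with the collar roughly concentric with the rim, and the force is only the crank's weight (about 3.8 N). I'll continue down slowly.

```bash
python3 -m crank '[[[-1,0.001,-0.0007,0,0],[-1,0.002,-0.0007,0,0],[-1,0.003,-0.0007,0,0],[-1,0.004,-0.0007,0,0],[-1,0.005,-0.0007,0,0],[-1,0.006,-0.0007,0,0],[-1,0.007,-0.0007,0,0],[-1,0.008,-0.0007,0,0],[-1,0.008,-0.0007,0,0],[-1,0.008,-0.0007,0,0]]]'
```

```text
time_s: 10.35
position: [524.9, -209.9, 229.3]
tcp_rot: [0.698, 0.106, 0.7, -0.104]
contact_force: [-0.3, -0.1, -2.8]
width: 0.338
```

```bash
python3 -m crank '[[[-1,0.001,0,0,0],[-1,0.002,0,0,0],[-1,0.003,0,0,0],[-1,0.004,0,0,0],[-1,0.005,0,0,0],[-1,0.006,0,0,0],[-1,0.007,0,0,0],[-1,0.008,0,0,0],[-1,0.009,0,0,0],[-1,0.009,0,0,0]]]'; python3 - <<'E'
from bench import robot
for i in range(3):
    s=robot.get_state(); print(s["position"],s["contact_force"],s["torque"])
E
```

```text
time_s: 11.6
position: [524.8, -209.8, 220.2]
tcp_rot: [0.698, 0.106, 0.7, -0.104]
contact_force: [-0.1, 0.5, -3.7]
width: 0.335
[ 524.82246805 -209.80730531  220.19422679] [-0.079426    0.51749379 -3.67440641] [-0.00896315  0.03454806  0.01117161]
[ 524.82246805 -209.80730531  220.19422679] [-0.079426    0.51749379 -3.67440641] [-0.00896315  0.03454806  0.01117161]
[ 524.82246805 -209.80730531  220.19422679] [-0.079426    0.51749379 -3.67440641] [-0.00896315  0.03454806  0.01117161]
```

```bash
python3 -m crank '[[[-1,0.001,0,0,0],[-1,0.002,0,0,0],[-1,0.003,0,0,0],[-1,0.004,0,0,0],[-1,0.005,0,0,0],[-1,0.006,0,0,0],[-1,0.006,0,0,0],[-1,0.006,0,0,0],[-1,0.006,0,0,0],[-1,0.006,0,0,0]]]'
```

```text
time_s: 12.85
position: [524.8, -209.8, 214.2]
tcp_rot: [0.698, 0.106, 0.7, -0.104]
contact_force: [0.3, -0.1, -4.4]
width: 0.335
```

```bash
python3 -m crank '[[[-1,0.001,0,0,0],[-1,0.001,0,0,0],[-1,0.002,0,0,0],[-1,0.002,0,0,0],[-1,0.002,0,0,0],[-1,0.002,0,0,0],[-1,0.002,0,0,0],[-1,0.002,0,0,0],[-1,0.002,0,0,0],[-1,0.002,0,0,0]]]'
```

```text
time_s: 14.1
position: [524.8, -209.8, 212.2]
tcp_rot: [0.698, 0.106, 0.7, -0.104]
contact_force: [0.4, -0.4, -0.8]
width: 0.336
```

```bash
python3 -m crank '[[[-1,0.0008,0,0,0],[-1,0.0015,0,0,0],[-1,0.0015,0,0,1.5],[-1,0.0015,0,0,3],[-1,0.0015,0,0,4.5],[-1,0.0015,0,0,6],[-1,0.0015,0,0,7.5],[-1,0.0015,0,0,9],[-1,0.0015,0,0,9],[-1,0.0015,0,0,9]]]';  python3 - <<'E'
from bench import robot
from h import *
s=robot.get_state(); print(s["position"],s["contact_force"],s["torque"],np.degrees(s["joints"]).round(1))
E
```

```text
time_s: 15.35
position: [524.9, -209.8, 210.8]
tcp_rot: [0.688, 0.16, 0.69, -0.159]
contact_force: [1.3, 1.3, -0.1]
width: 0.337
[ 524.9259555  -209.8068709   210.83334144] [ 1.32040398  1.27607431 -0.08969978] [ 0.31159949 -0.28479501  0.00137724] [-29.8   5.5  97.7   0.1  77.  -93.8]
```

```bash
python3 -m crank '[[[-1,0.0003,0,0,1.5],[-1,0.0003,0,0,3],[-1,0.0003,0,0,4.5],[-1,0.0003,0,0,6],[-1,0.0003,0,0,7.5],[-1,0.0003,0,0,9],[-1,0.0003,0,0,9],[-1,0.0003,0,0,9],[-1,0.0003,0,0,9],[-1,0.0003,0,0,9]]]'
```

```text
time_s: 16.6
position: [524.9, -209.9, 210.6]
tcp_rot: [0.673, 0.214, 0.675, -0.212]
contact_force: [0.9, 0.5, -0.0]
width: 0.338
```

```bash
python3 - <<'E'
from bench import robot
from h import *
s=robot.get_state(); print(s["position"],s["contact_force"],s["torque"],np.degrees(s["joints"]).round(1))
E
```

```text
[ 524.93049776 -209.86650839  210.56002391] [ 0.86562728  0.47487861 -0.00761807] [ 0.08959724 -0.24436708 -0.00547805] [-29.8   5.5  97.7   0.1  77.  -84.8]
```

Still pressed, no drop. Next 9°.

```bash
python3 -m crank '[[[-1,0,0,0,1.5],[-1,0,0,0,3],[-1,0,0,0,4.5],[-1,0,0,0,6],[-1,0,0,0,7.5],[-1,0,0,0,9],[-1,0,0,0,9],[-1,0,0,0,9],[-1,0,0,0,9],[-1,0,0,0,9]]]'
```

```text
time_s: 17.85
position: [524.9, -209.9, 210.6]
tcp_rot: [0.654, 0.266, 0.657, -0.265]
contact_force: [0.0, 0.6, 0.1]
width: 0.334
```

```bash
python3 -m crank '[[[-1,0,0,0,1.5],[-1,0,0,0,3],[-1,0,0,0,4.5],[-1,0,0,0,6],[-1,0,0,0,7.5],[-1,0,0,0,9],[-1,0,0,0,9],[-1,0,0,0,9],[-1,0,0,0,9],[-1,0,0,0,9]]]'
```

```text
time_s: 19.1
position: [525.0, -209.8, 210.6]
tcp_rot: [0.631, 0.316, 0.634, -0.315]
contact_force: [1.7, 0.5, 0.8]
width: 0.337
```

```bash
python3 -m crank '[[[-1,0,0,0,1.5],[-1,0,0,0,3],[-1,0,0,0,4.5],[-1,0,0,0,6],[-1,0,0,0,7.5],[-1,0,0,0,9],[-1,0,0,0,9],[-1,0,0,0,9],[-1,0,0,0,9],[-1,0,0,0,9]]]'; python3 - <<'E'
from bench import robot
from h import *
s=robot.get_state(); print(s["position"],s["contact_force"],s["torque"],np.degrees(s["joints"]).round(1))
E
```

```text
time_s: 20.35
position: [525.1, -209.8, 210.6]
tcp_rot: [0.605, 0.365, 0.607, -0.364]
contact_force: [1.6, -0.2, -0.0]
width: 0.339
[ 525.06095179 -209.83121945  210.62747962] [ 1.60832754 -0.1659062  -0.04308404] [ 0.1192472  -0.78219415 -0.0344423 ] [-29.8   5.5  97.7   0.1  77.  -57.8]
```

```bash
python3 -m crank '[[[-1,0,0.0004,0.0002,1.5],[-1,0,0.0004,0.0002,3],[-1,0,0.0004,0.0002,4.5],[-1,0,0.0004,0.0002,6],[-1,0,0.0004,0.0002,7.5],[-1,0,0.0004,0.0002,9],[-1,0,0.0004,0.0002,9],[-1,0,0.0004,0.0002,9],[-1,0,0.0004,0.0002,9],[-1,0,0.0004,0.0002,9]]]'; python3 - <<'E'
from bench import robot
from h import *
s=robot.get_state(); print(s["position"],s["contact_force"],s["torque"],np.degrees(s["joints"]).round(1))
E
```

```text
time_s: 21.6
position: [525.5, -209.8, 210.6]
tcp_rot: [0.574, 0.411, 0.577, -0.411]
contact_force: [1.6, 1.4, 0.2]
width: 0.335
[ 525.48070943 -209.84134685  210.62434847] [1.57145332 1.38800329 0.19821743] [ 0.04883624 -0.39450635  0.00887137] [-29.8   5.6  97.6   0.1  77.  -48.7]
```

```bash
python3 -m crank '[[[-1,0,0.0005,-0.0002,1.5],[-1,0,0.0005,-0.0002,3],[-1,0,0.0005,-0.0002,4.5],[-1,0,0.0005,-0.0002,6],[-1,0,0.0005,-0.0002,7.5],[-1,0,0.0005,-0.0002,9],[-1,0,0.0005,-0.0002,9],[-1,0,0.0005,-0.0002,9],[-1,0,0.0005,-0.0002,9],[-1,0,0.0005,-0.0002,9]]]'; python3 - <<'E'
from bench import robot
from h import *
s=robot.get_state(); print(s["position"],s["contact_force"],s["torque"],np.degrees(s["joints"]).round(1))
E
```

```text
time_s: 22.85
position: [525.9, -209.5, 210.6]
tcp_rot: [0.54, 0.455, 0.543, -0.455]
contact_force: [1.7, -0.1, 0.7]
width: 0.339
[ 525.93298815 -209.48109366  210.63255444] [ 1.74692463 -0.07085846  0.65744185] [ 0.02008228 -0.49517381  0.01747971] [-29.7   5.6  97.6   0.1  77.  -39.7]
```

```bash
cat > st.py <<'E'
from bench import robot
from h import *
s=robot.get_state(); T=tool(s); print(s["position"].round(2),s["contact_force"].round(2),s["torque"].round(2),"q6",np.degrees(s["joints"][5]).round(1),"h",np.degrees(np.arctan2(T[1,1],T[0,1])).round(1),"tilt",(T[:2,0]*1000).round(1))
E
python3 -m crank '[[[-1,-0.001,0.0008,0.0001,0],[-1,-0.001,0.0015,0.0003,0],[-1,-0.001,0.0015,0.0003,0],[-1,-0.001,0.0015,0.0003,0],[-1,-0.001,0.0015,0.0003,0],[-1,-0.001,0.0015,0.0003,0],[-1,-0.001,0.0015,0.0003,0],[-1,-0.001,0.0015,0.0003,0],[-1,-0.001,0.0015,0.0003,0],[-1,-0.001,0.0015,0.0003,0]]]' >/dev/null; python3 st.py
python3 -m crank '[[[-1,0,-0.0003,0.0008,0],[-1,0,-0.0003,0.0015,0],[-1,0,-0.0003,0.0015,0],[-1,0,-0.0003,0.0015,0],[-1,0,-0.0003,0.0015,0],[-1,0,-0.0003,0.0015,0],[-1,0,-0.0003,0.0015,0],[-1,0,-0.0003,0.0015,0],[-1,0,-0.0003,0.0015,0],[-1,0,-0.0003,0.0015,0]]]'>/dev/null; python3 st.py
```

```text
[ 527.47 -209.48  211.62] [-1.69 -0.09  0.12] [0.04 0.46 0.02] q6 -39.6 h 9.9 tilt [-2.3  2.6]
[ 527.47 -211.    211.63] [ 1.32  1.56 -1.48] [ 0.41 -0.15  0.02] q6 -39.8 h 9.9 tilt [-2.2  2.6]
```

```bash

python3 -m crank '[[[-1,-0.003,0,0,0],[-1,-0.003,0,0,0],[-1,-0.003,0.001,0.0002,0],[-1,-0.003,0.0018,0.0003,0],[-1,-0.003,0.0018,0.0003,0],[-1,-0.003,0.0018,0.0003,0],[-1,-0.003,0.0018,0.0003,0],[-1,-0.003,0.0018,0.0003,0],[-1,-0.003,0.0018,0.0003,0],[-1,-0.003,0.0018,0.0003,0]]]' >/dev/null; python3 st.py
python3 -m crank '[[[-1,0,-0.001,0,0],[-1,0,-0.002,0,0],[-1,0,-0.003,0,0],[-1,0,-0.004,-0.0005,0],[-1,0,-0.0045,-0.0008,0],[-1,0,-0.0045,-0.0008,0],[-1,0,-0.0045,-0.0008,0],[-1,0,-0.0045,-0.0008,0],[-1,0,-0.0045,-0.0008,0],[-1,0,-0.0045,-0.0008,0]]]'>/dev/null; python3 st.py
```

```text
[ 529.27 -211.01  214.63] [-0.09  0.14 -4.45] [0.07 0.03 0.03] q6 -39.7 h 9.9 tilt [-2.2  2.6]
[ 524.96 -211.07  214.78] [ 3.36 -0.62 -4.8 ] [-0.11 -0.81  0.02] q6 -39.9 h 9.9 tilt [-1.6  2.4]
```

```bash

python3 -m crank '[[[-1,0,0.001,0.0002,0],[-1,0,0.0024,0.0004,0],[-1,0,0.0026,-0.0006,0],[-1,0,0.0028,-0.0016,0],[-1,0,0.0028,-0.0022,0],[-1,0,0.0028,-0.0022,0],[-1,0,0.0028,-0.0022,0],[-1,0,0.0028,-0.0022,0],[-1,0,0.0028,-0.0022,0],[-1,0,0.0028,-0.0022,0]]]' >/dev/null; python3 st.py
python3 -m crank '[[[-1,0,-0.0002,0.001,0],[-1,0,-0.0004,0.002,0],[-1,0,-0.0006,0.003,0],[-1,0,-0.0006,0.004,0],[-1,0,-0.0007,0.0045,0],[-1,0,-0.0007,0.0045,0],[-1,0,-0.0007,0.0045,0],[-1,0,-0.0007,0.0045,0],[-1,0,-0.0007,0.0045,0],[-1,0,-0.0007,0.0045,0]]]'>/dev/null; python3 st.py
```

```text
[ 527.24 -208.5   214.74] [-0.19 -1.76 -4.7 ] [-0.54  0.27  0.02] q6 -39.5 h 9.9 tilt [-1.8  2.3]
[ 527.32 -213.04  214.73] [-0.48 -0.24 -4.41] [ 0.01 -0.03  0.04] q6 -39.9 h 9.9 tilt [-1.8  2.3]
```

```bash

python3 -m crank '[[[-1,0,0.0003,-0.0015,0],[-1,0.0015,0.0004,-0.002,0],[-1,0.0025,0.0004,-0.002,0],[-1,0.0037,0.0004,-0.002,0],[-1,0.0037,0.0004,-0.00206,-2],[-1,0.0037,0.0004,-0.00212,-4],[-1,0.0037,0.0004,-0.0022,-6],[-1,0.0037,0.0004,-0.00226,-8],[-1,0.0037,0.0004,-0.0023,-10],[-1,0.0037,0.0004,-0.0023,-10]]]' >/dev/null; python3 st.py
```

```text
[ 527.36 -210.76  211.09] [-1.34  0.38 -0.37] [-0.08  0.01 -0.01] q6 -49.8 h 20.0 tilt [-1.7  2.2]
```

```bash

python3 -m crank '[[[-1,0,0,-0.00005,-1.5],[-1,0,0,-0.0001,-3],[-1,0,0,-0.00014,-4.5],[-1,0,0,-0.0002,-6],[-1,0,0,-0.00024,-7.5],[-1,0,0,-0.0003,-9],[-1,0,0,-0.0003,-10.5],[-1,0,0,-0.0004,-12],[-1,0,0,-0.0004,-12],[-1,0,0,-0.0004,-12]]]' >/dev/null; python3 st.py
```

```text
[ 527.24 -210.3   211.08] [-0.16 -0.1  -3.87] [-0.06 -0.    0.  ] q6 -61.7 h 32.0 tilt [-1.7  2.3]
```

The force dropped to the bare weight, so the hex has sprung into the socket. Lowering gently.

```bash

python3 -m crank '[[[-1,0.0005,0,0,0],[-1,0.001,0,0,0],[-1,0.0015,0,0,0],[-1,0.002,0,0,0],[-1,0.003,0,0,0],[-1,0.004,0,0,0],[-1,0.005,0,0,0],[-1,0.006,0,0,0],[-1,0.006,0,0,0],[-1,0.006,0,0,0]]]' >/dev/null; python3 st.py
```

```text
[ 527.2  -210.27  205.03] [ 0.68 -0.12 -4.56] [-0.08  0.06  0.  ] q6 -61.7 h 32.0 tilt [-1.8  2.4]
```

```bash

python3 -m crank '[[[-1,0.001,0,0,0],[-1,0.002,0,0,0],[-1,0.003,0,0,0],[-1,0.004,0,0,0],[-1,0.005,0,0,0],[-1,0.006,0,0,0],[-1,0.007,0,0,0],[-1,0.008,0,0,0],[-1,0.0085,0,0,0],[-1,0.0085,0,0,0]]]' >/dev/null; python3 st.py
```

```text
[ 527.33 -210.43  197.56] [-3.65  1.19  5.29] [0.22 0.71 0.08] q6 -61.7 h 32.0 tilt [-1.2  1.8]
```

```bash

python3 -m crank '[[[0,-0.001,0,0,0],[0,-0.001,0,0,0],[0,-0.001,0,0,0],[0,-0.001,0,0,0],[0,-0.001,0,0,0],[0,-0.001,-0.001,0,0],[0,-0.001,-0.0019,-0.0001,0],[0,-0.001,-0.0019,-0.0001,0],[0,-0.001,-0.0019,-0.0001,0],[0,-0.001,-0.0019,-0.0001,0]]]'; python3 - <<'E'
from bench import robot
from h import *
exec(open("st.py").read())
m=robot.camera_model("wrist"); p,d=robot.snapshot("wrist"); sc,_=robot.snapshot("scene")
cv2.imwrite("pics/c4.png",np.hstack([cv2.resize(p[120:320,220:420,::-1],(400,400),interpolation=2),cv2.resize(np.ascontiguousarray(sc[130:210,330:410,::-1]),(400,400),interpolation=2)]))
for (u,v) in((316,190),(300,195),(335,195),(316,186)):
    c,dd=ray(m,u,v); print((c+dd*d[v,u]).round(1))
E
```

```text
time_s: 36.6
position: [525.7, -211.4, 198.6]
tcp_rot: [0.618, 0.343, 0.619, -0.343]
contact_force: [-0.3, 0.4, -0.6]
width: 0.498
[ 525.66 -211.35  198.57] [-0.34  0.38 -0.58] [ 0.04 -0.04 -0.01] q6 -61.9 h 32.0 tilt [-1.2  1.8]
[ 515.3 -193.4  140.6]
[ 507.9 -202.2  140.3]
[ 528.2 -189.6  140.4]
[ 513.8 -191.   140.6]
```

View pics/c4.png

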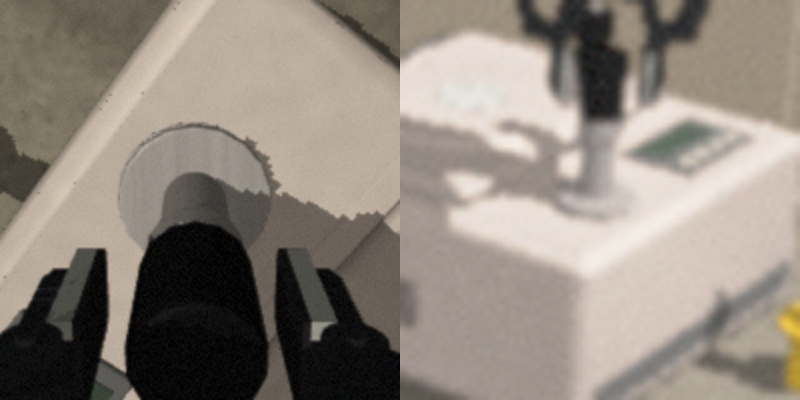

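Depth puts the collar top at z=140.4, which is 135 + 5, so the crank is fully home and concentric. Now I'll regrip and wind clockwise.

```bash

python3 -m crank '[[[-1,0,0,0,0],[-1,0,0,0,0],[-1,0,0,0,0],[-1,0,0,0,0],[-1,0,0,0,0],[-1,0,0,0,3],[-1,0,0,0,9],[-1,0,0,0,16],[-1,0,0,0,20],[-1,0,0,0,20]]]' 60; python3 st.py
```

```text
time_s: 37.95
position: [525.8, -211.4, 198.7]
tcp_rot: [0.549, 0.445, 0.55, -0.445]
contact_force: [1.0, 0.7, 2.1]
width: 0.337
[ 525.76 -211.41  198.74] [1.03 0.7  2.1 ] [ 0.16 -0.1   0.08] q6 -41.9 h 12.0 tilt [-0.9  1.6]
```

```bash

python3 -m crank '[[[-1,0,0,0,8],[-1,0,0,0,17],[-1,0,0,0,26],[-1,0,0,0,35],[-1,0,0,0,44],[-1,0,0,0,53],[-1,0,0,0,62],[-1,0,0,0,71],[-1,0,0,0,80],[-1,0,0,0,85]]]' 60; python3 st.py
```

```text
time_s: 39.2
position: [526.2, -211.4, 198.7]
tcp_rot: [0.104, 0.7, 0.105, -0.699]
contact_force: [3.8, -0.2, 0.6]
width: 0.337
[ 526.21 -211.44  198.75] [ 3.78 -0.23  0.58] [ 0.13 -0.59  0.32] q6 43.2 h -73.1 tilt [0.2 1.4]
```

```bash

python3 -m crank '[[[-1,0,0,0,8],[-1,0,0,0,17],[-1,0,0,0,26],[-1,0,0,0,35],[-1,0,0,0,44],[-1,0,0,0,53],[-1,0,0,0,62],[-1,0,0,0,71],[-1,0,0,0,80],[-1,0,0,0,85]]]' 60; python3 st.py
```

```text
time_s: 40.45
position: [526.6, -211.9, 198.7]
tcp_rot: [-0.397, 0.586, -0.396, -0.585]
contact_force: [2.4, -1.1, -0.3]
width: 0.334
[ 526.62 -211.88  198.72] [ 2.45 -1.15 -0.27] [-0.21 -0.65  0.27] q6 128.2 h -158.2 tilt [1.3 0.5]
```

```bash

python3 -m crank '[[[0,0,0,0,0],[0,0,0,0,0],[0,0,0,0,0],[0,0,0.0007,0.0009,0],[0,0,0.0007,0.0009,-10],[0,0,0.0007,0.0009,-20],[0,0,0.0007,0.0009,-30],[0,0,0.0007,0.0009,-40],[0,0,0.0007,0.0009,-50],[0,0,0.0007,0.0009,-60]]]' 60; python3 st.py
python3 -m crank '[[[0,0,0,0,-10],[0,0,0,0,-20],[0,0,0,0,-30],[0,0,0,0,-40],[0,0,0,0,-50],[0,0,0,0,-60],[0,0,0,0,-70],[0,0,0,0,-80],[0,0,0,0,-90],[0,0,0,0,-100]]]' 60; python3 st.py
```

```text
time_s: 41.7
position: [525.5, -211.2, 198.7]
tcp_rot: [-0.048, 0.706, -0.048, -0.705]
contact_force: [1.0, 0.6, 0.4]
width: 0.498
[ 525.52 -211.24  198.74] [1.04 0.59 0.41] [ 0.02  0.01 -0.03] q6 67.9 h -97.8 tilt [1.1 0.5]
time_s: 42.95
position: [525.4, -211.2, 198.7]
tcp_rot: [0.511, 0.489, 0.511, -0.488]
contact_force: [0.6, 0.6, 0.3]
width: 0.495
[ 525.42 -211.2   198.73] [0.62 0.56 0.35] [ 0.01 -0.08  0.01] q6 -32.5 h 2.5 tilt [1.  0.5]
```

```bash

python3 -m crank '[[[0,0,0,0,-10],[0,0,0,0,-20],[0,0,0,0,-30],[-1,0,0,0,-30],[-1,0,0,0,-30],[-1,0,0,0,-30],[-1,0,0,0,-30],[-1,0,0,0,-30],[-1,0,0,0,-26],[-1,0,0,0,-20]]]' 60; python3 st.py
python3 -m crank '[[[-1,0,0,0,8],[-1,0,0,0,17],[-1,0,0,0,26],[-1,0,0,0,35],[-1,0,0,0,44],[-1,0,0,0,53],[-1,0,0,0,62],[-1,0,0,0,71],[-1,0,0,0,80],[-1,0,0,0,85]]]' 60; python3 st.py
```

```text
time_s: 44.2
position: [525.7, -211.3, 199.0]
tcp_rot: [0.588, 0.394, 0.587, -0.393]
contact_force: [1.1, 0.6, 2.0]
width: 0.335
[ 525.71 -211.27  198.98] [1.07 0.63 1.98] [ 0.14 -0.2   0.25] q6 -52.3 h 22.4 tilt [1.7 0.2]
time_s: 45.45
position: [526.2, -211.4, 199.0]
tcp_rot: [0.166, 0.688, 0.166, -0.686]
contact_force: [2.7, -0.5, 0.5]
width: 0.337
[ 526.23 -211.42  198.99] [ 2.71 -0.52  0.49] [ 0.08 -0.5   0.28] q6 32.9 h -62.8 tilt [ 3.  -0.2]
```

```bash

python3 -m crank '[[[-1,0,0,0,8],[-1,0,0,0,17],[-1,0,0,0,26],[-1,0,0,0,35],[-1,0,0,0,44],[-1,0,0,0,53],[-1,0,0,0,62],[-1,0,0,0,71],[-1,0,0,0,80],[-1,0,0,0,90]]]' 60; python3 - <<'E'
from bench import robot
from h import *
exec(open("st.py").read())
p,d=robot.snapshot("top"); np.save("pics/top5.npy",d)
m=robot.camera_model("top"); d0=np.load("pics/top0.npy")
vv,uu=np.mgrid[145:265,365:475]; dd=d0[145:265,365:475]-d[145:265,365:475]
for v in range(155,225,8): print(v,np.median(dd[v-145-3:v-145+4,20:95]).round(1))
sc,_=robot.snapshot("scene")
cv2.imwrite("pics/c5.png",np.hstack([cv2.resize(np.ascontiguousarray(p[200:280,350:430,::-1]),(400,400),interpolation=2),cv2.resize(np.ascontiguousarray(sc[120:220,310:410,::-1]),(400,400),interpolation=2)]))
E
```

```text
time_s: 46.7
position: [526.4, -212.1, 199.0]
tcp_rot: [-0.37, 0.604, -0.37, -0.601]
contact_force: [1.2, -0.8, -0.2]
width: 0.335
[ 526.38 -212.08  198.97] [ 1.16 -0.77 -0.22] [-0.39 -0.27  0.26] q6 123.2 h -153.2 tilt [ 3.5 -1.5]
155 -0.0
163 1.5
171 4.4
179 8.4
187 420.9
195 433.5
203 434.5
211 431.4
219 422.1
```

View pics/c5.png

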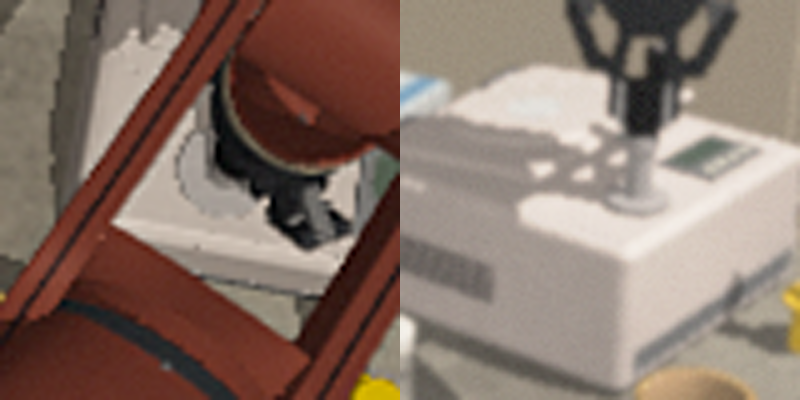

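The lid is rising (the top depth shows it climbing towards its front edge). The crank has turned about 376° in total. I'll add a little for the socket play, then let go.

```bash

python3 -m crank '[[[-1,0,0,0,5],[-1,0,0,0,10],[-1,0,0,0,11],[-1,0,0,0,11],[0,0,0,0,10],[0,0,0,0,10],[0,0,0,0,10],[0,0,0,0,10],[0,0,0,0,10],[0,0,0,0,10]]]' 60; python3 st.py
python3 -m crank '[[[0,-0.01,0.0003,0.001,0],[0,-0.025,0.0003,0.001,0],[0,-0.045,0.0003,0.001,0],[0,-0.07,0.0003,0.001,0],[0,-0.1,0,0.001,0],[0,-0.13,0,0.001,0],[0,-0.15,0,0.001,0],[0,-0.15,0,0,0],[0,-0.15,0,0,0],[0,-0.15,0,0,0]]]'; python3 st.py
```

```text
time_s: 48.05
position: [526.4, -211.9, 199.0]
tcp_rot: [-0.421, 0.57, -0.42, -0.567]
contact_force: [-0.0, 0.4, -0.2]
width: 0.496
[ 526.44 -211.9   199.  ] [-0.02  0.44 -0.24] [ 0.   -0.01  0.05] q6 133.0 h -162.9 tilt [ 3.6 -1. ]
time_s: 49.3
position: [525.3, -211.5, 347.3]
tcp_rot: [-0.421, 0.569, -0.42, -0.568]
contact_force: [-0.1, -0.7, -1.3]
width: 0.497
[ 525.35 -211.47  347.26] [-0.07 -0.69 -1.29] [-0.    0.    0.05] q6 133.0 h -162.9 tilt [1.1 0.4]
```

```bash
python3 - <<'E'
from bench import robot
from h import *
m=robot.camera_model("wrist"); p,d=robot.snapshot("wrist"); print(robot.get_state()["time_s"])
cv2.imwrite("pics/w6.png",p[:,:,::-1]); np.save("pics/w6.npy",d)
vv,uu=np.mgrid[0:400,0:640]; Rm=cv2.Rodrigues(np.array(m["rvec"]))[0]
P=(np.stack([(uu-m["cx"])/m["fx"],(vv-m["cy"])/m["fy"],np.ones_like(uu)],-1)*d[...,None]-m["tvec"])@Rm
z=P[...,2]; ok=(d>0)&(np.hypot(P[...,0]-525.6,P[...,1]+211.3)<85)
for lo,hi,n in((233,238.5,"knob top"),(239,245,"handle top"),(138,142,"collar top")):
    k=ok&(z>lo)&(z<hi); q=P[k]
    print(n,k.sum(), q.mean(0).round(1) if len(q) else "")
t,dt=robot.snapshot("top"); mt=robot.camera_model("top"); d0=np.load("pics/top0.npy")
Rt=cv2.Rodrigues(np.array(mt["rvec"]))[0]
def cloud(d): return (np.stack([(uu-mt["cx"])/mt["fx"],(vv-mt["cy"])/mt["fy"],np.ones_like(uu)],-1)*d[...,None]-mt["tvec"])@Rt
A,B=cloud(d0),cloud(dt)
b=(slice(160,215),slice(392,455))
for C in(A,B):
    q=C[b].reshape(-1,3); g=(q[:,2]>140)&(q[:,2]<185); q=q[g]
    cf,*_=np.linalg.lstsq(np.c_[q[:,:2],np.ones(len(q))],q[:,2],rcond=None); r=q[:,2]-np.c_[q[:,:2],np.ones(len(q))]@cf
    q=q[abs(r)<4]; cf,*_=np.linalg.lstsq(np.c_[q[:,:2],np.ones(len(q))],q[:,2],rcond=None); print(len(q),cf,"slope",np.hypot(*cf[:2]))
cv2.imwrite("pics/c6.png",np.hstack([cv2.resize(p[:,:,::-1],(480,300)),cv2.resize(t[120:320,140:480,::-1],(510,300))])[:, :990][:, ::1] if 0 else np.vstack([p[100:330,:,::-1],t[120:350,0:640,::-1]]))
E
```

```text
49.35
knob top 869 [ 527.2 -213.6  236.1]
handle top 616 [ 535.3 -272.   242.3]
collar top 590 [ 530.6 -216.1  140.3]
2440 [-9.47766365e-03 -1.32309454e-03  1.53633852e+02] slope 0.009569570909788435
415 [-1.13271756e-01 -3.04675398e-02  2.23531803e+02] slope 0.11729774820381081
```

View pics/c6.png

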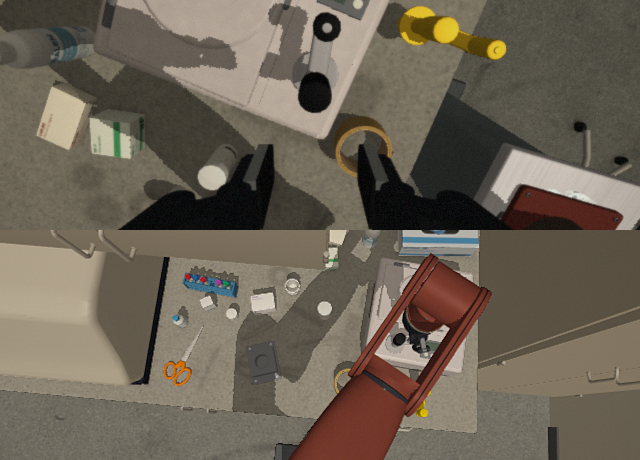

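Wrist view: the knob is at (315,92) and the handle at (327,27). The crank stands home with its collar top at z=140.3, the lid is up and the bystanders are in place. Handing in.

```bash
python3 -c "
from bench import robot
print(robot.finish_job(), robot.get_state()['time_s'])"
```

```text
the job is handed in; nothing more can be done
the job is handed in; nothing more can be done
```

The job is handed in: the crank stands home in the port, the lid is up, and the gripper let go and lifted clear at about 49 s of the 64 s allowed.

**What I did**
- I lifted the crank from its holder by the knob and lowered it into the port until it touched the hex.
- I searched with only about 2 to 3 mm of press. The first 63° clockwise sweep found nothing because the nose was about 1 to 2 mm off centre. I lifted off the hex and felt lightly for the port wall with forces under 4 N. After re-centring I turned back anticlockwise, and the hex sprang in.
- The crank came down until it met about 9 N of push. I opened the fingers and it dropped the last few millimetres home.
- I wound it clockwise in two strokes by the knob.

**Last checks**
- **Crank home:** the collar top measured z = 140.3 mm, against 140 expected on the rim.
- **Turn:** the gripper turned the crank about 386° in all, and the arm ended at about −82° where −84° was expected, so it hardly slipped. Allowing for socket play, the hex turned about 372° or more.
- **Lid:** its slope rose by about 0.10 to 0.11 rad from the top camera's depth. That fit is noisy because the arm hid part of the lid, and it reads a little above the roughly 0.10 rad the turn implies.
- **Bystanders:** the pot, carton, jar, cups and yellow look-alike appeared unmoved in the final pictures. I judged them by eye only, and the tape roll was partly hidden.
- **Forces:** every reading taken between moves was about 9 N or less. I did not see the force during the moves themselves.

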